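# Pack the tile in the slide-top caddy

## Robot

A 6-joint arm with a two-finger parallel gripper is mounted at the origin on the work surface. World frame = base frame: x ahead of the robot, y to its left, z up, the work surface at z = 0. Lengths are in mm, angles in rad, forces in N, time in s.
With the tool pointing down it reaches from about 275 to 850 mm from the base axis. Payload 5.2 kg.
Tool frame: the origin (TCP) lies on the centre line of the jaws, within the pads' length; the fingertips stand 14 mm ahead of it and the grasp point (between the pads) lies 5 mm behind it; z points along the fingers, y is the line along which they close (so a half turn about z gives the same grasp; the last joint's range is limited). The gripper opens to 85 mm and grips with 20 to 120 N. Pads are 22 mm wide; open, the fingers measure 114 mm over their backs; the gripper's body (76 mm by 85 mm) begins 54 mm behind the grasp point. The pads swing forward as they close: fully open they stand 13 mm farther back than shut.
Start: joints at [-1.534, 0.259, 1.535, -0, 1.348, -0.203], TCP at [130.651, -534.262, 245.31] pointing down, gripper open.
Joint ranges: [-3.14, 3.14], [-0.91, 2.08], [0.19, 2.58], [-1.22, 4.36], [0.22, 2.71], [-3.12, 3.12]. Speed limits (rad/s): [2.57, 2.57, 3.14, 3.14, 3.14, 3.14].

## Interface

Orientations are given as a unit quaternion [w, x, y, z].
In Python, from bench import bot gives the robot as it stands. The module is installed in compiled form; this text tells all that it offers.
- The arm moves only by the tool servo_tool, never from a script. Its argument "motion" is a list of rows, each a list of 7 numbers: the turn, a rotation vector about the tool's x, y, z in rad, then the shift along the tool's x, y, z in cm, then the opening, from 0 (shut) to 1 (fully open). A call has 1 to 20 rows; each row shifts and turns the commanded pose from where the row before left it, along the tool's axes as they then stand; what a row does not reach is not made up. A row lasts 1/10 s, in which the tool goes at most 50 mm and 8.59 degrees, less where a joint would pass 70% of its speed; a pose out of reach is approached as far as the arm can. A call with a gripper value outside its range is refused whole. The fingers move at their own pace and stop on an object; "grip_force" is the grip in N (left out, the last holds). Time passes only in rows, so rows that do not move let the fingers close. It gives the time, the measured TCP pose, the force, the opening and the grip force at its end, in the units of the state.
- bot.observe(): the state, without advancing time (a new reading comes with each control period).
- bot.read_camera(name): name is "scene" or "top" or "wrist"; returns a dict with "image" (384x512x3 uint8, red, green, blue), "mtx" (3x3 intrinsics, pixels), "world_to_cam" (4x4, takes a point from world to camera coordinates). Camera axes: x right, y down, z forward; pixel columns grow to the right and rows downward; lengths in mm; the calibration is good to about 2 mm. A picture is of the moment at which its call begins. There is no depth.
- bot.close_job(): hands the job in; it is judged then, once.
The state is a dict: "t": time; "qpos": joint angles; "joint_velocities": joint speeds; "tau": joint torques, N m; "tool_pos": TCP position; "tool_rot": TCP orientation; "ft_force": force on the tool from outside, world axes, zero at the start; "ft_torque": the same for the moment, N m; "width": finger opening in mm; "gripper_force": force on a finger pad.
Only numpy, scipy, OpenCV 4.12 (cv2) and the standard library are available. Lean on these libraries where they do the work, as an engineer would, in place of code of your own. Each camera call takes 0.05 s, during which the arm holds its last target. There are 200 camera calls.

## Task

Slide the blue lid of the grey tile caddy all the way open, lay the pink ceramic tile flat on the full layer of white tiles inside and nudge it gently until it sits square against two walls of the compartment (the end wall with the yellow ridge, and the long wall on the robot's side). Then slide the lid fully home, forcing it over the yellow ridge. Leave the drill, the pipe coupling and the bottle where they stand.

Things in the scene. Friction and masses are not known exactly. Their poses are not given: they have to be found in the camera images.
- caddy: Grey slide-top box fixed to the bench, 124 (x) x 290 (y) x 54 mm high; origin: centre of its underside, on the bench (z = 0). Its y runs lengthwise; its -x long wall is on the robot's side (yaw within 0.3 rad). Open compartment y -133 to +20, x -51 to +51 mm; closed deck y +20 to +145 mm, 42 mm high, over which the lid slides open.
- white_layer (a point): Centre of the top of the fixed full layer of white 50 mm tiles that covers the compartment's floor, 18 mm above the bench, at caddy x 0, y -56.5 mm; 102 x 153 mm, walled in on all sides. The long walls carry the lid's grooves: their lips stand 50 to 54 mm above the bench, 102 mm apart. Same axes as the caddy.
- ridge_top (a point): Top middle of the springy yellow ridge, a bar across the top of the 40 mm high end wall (caddy y -145 to -133 mm), at caddy y -137 mm, 44.5 mm above the bench. Same axes as the caddy.
- lid (a joint): Travel of the blue lid along the caddy's +y, in m: 0 = fully home (front edge flush with the caddy's end, ridge snapped into a groove under it), 0.165 = fully open at its stop. Starts ajar (0.025 to 0.08), stays where left. Friction about 1.5 N; over the last 12 mm before home its edge must be forced over the ridge, which takes about 5 to 10 N; then it meets its stop at 0.
- bar (a point): Centre of the red finger bar on the lid, moving with it: 50 mm along the caddy's x, 12 mm along its y, 20 mm tall; foot (the lid's top face) 48.5 mm, top 68.5 mm above the bench. With the lid home it is at caddy x 0, y -70 mm. Same axes as the caddy.
- corner (a point): Corner to square the tile into: where the inner faces of the end wall (caddy y -133 mm) and of the long wall on the robot's side (x -51 mm) meet, at the white layer's top (18 mm above the bench). Same axes as the caddy: the compartment lies toward +x and +y. A squared tile's centre is at +25, +25, +6 mm from it.
- tile_center (a point): Centre (half-way up) of the loose pink ceramic tile, 50 x 50 x 12 mm, about 70 g, lying flat on the bench on the robot's right at the start; x and y run along its sides, z up. A quarter turn makes no difference.
- drill: Yellow-green cordless drill standing on its battery (a 115 x 75 mm foot), about 195 mm tall; origin at the centre of its underside. Leave alone.
- coupling: White pipe coupling standing on end, 42 mm diameter, 42 mm tall; origin at the centre of its underside. Leave alone.
- bottle: Small white reagent bottle with a red cap, 38 mm diameter, 75 mm tall; origin at the centre of its underside. Leave alone.
Mind the look-alikes: they are no part of the job. Of the things that look like the part that bears tile_center, take the one that is farthest to the robot's right at the start.

How it is judged (in metres and radians):
On the way, in this order (a step that is already met when the one before it is completed fails the run):
1. the lid is slid open (by 140 mm or more) (value of joint lid above 0.14 m), for 0.2 s.
2. the pink tile lies on the white layer, square in the corner, let go, with the lid still open (x of tile_center in the frame of corner between 0.022 and 0.0285 m and y of tile_center in the frame of corner between 0.022 and 0.0285 m and z of tile_center in the frame of corner between 0.003 and 0.009 m and angle between tile_center's own z axis and vertical below 0.08 rad and (angle between the x axis of tile_center and the x axis of corner, either way round below 0.08 rad or angle between the x axis of tile_center and the y axis of corner, either way round below 0.08 rad) and value of joint lid above 0.1 m and contact force between the fingers and tile below 0.1 N), for 0.2 s.
At the end, for the whole second after the job is handed in: The lid is home past the ridge (within 4 mm of its stop); the pink tile lies flat on the white layer, at rest, within 3.5 mm of both walls of the corner and turned less than 0.08 rad from them (value of joint lid between -0.004 and 0.004 m and x of tile_center in the frame of corner between 0.022 and 0.0285 m and y of tile_center in the frame of corner between 0.022 and 0.0285 m and z of tile_center in the frame of corner between 0.003 and 0.009 m and angle between tile_center's own z axis and vertical below 0.08 rad and (angle between the x axis of tile_center and the x axis of corner, either way round below 0.08 rad or angle between the x axis of tile_center and the y axis of corner, either way round below 0.08 rad) and linear speed of tile below 0.02 m/s); the robot touches nothing.
It fails at once if the brittle tile is rammed against the caddy (over 40 N) (contact force between tile and caddy above 40 N).
It fails at once if the drill is moved by more than 30 mm or tipped over (distance of drill from where it was at the start of the episode above 0.03 m or angle between drill's own z axis and vertical above 0.5 rad).
It fails at once if the coupling is moved by more than 30 mm or tipped over (distance of coupling from where it was at the start of the episode above 0.03 m or angle between coupling's own z axis and vertical above 0.5 rad).
It fails at once if the bottle is moved by more than 30 mm or tipped over (distance of bottle from where it was at the start of the episode above 0.03 m or angle between bottle's own z axis and vertical above 0.5 rad).
It also fails if it takes over 72 s, if anything falls off the work surface, if the arm or the gripper's body presses on something with over 40 N, if the wrist force passes 120 N, or if a joint passes its speed limit or range.

## Working session

There is one attempt and no reset: what is moved stays moved. The work goes in short steps, Python scripts to look and compute and a tool call to move; the robot and the scene stay as the last step left them, time stands still between calls to the robot, and variables do not carry over. Pictures are saved under pics/ and viewed, at most 10 in all, crops included, and the job is handed in when it is done.

Besides the shell and the picture viewer there is one more tool, called after "Emit:" as name(argument=value, ...) on one line, values as JSON. servo_tool: Moves the arm, as the interface text tells. Its arguments: {"type":"object","properties":{"motion":{"type":"array"},"grip_force":{"type":"number"}},"required":["motion"]}

```bash
mkdir -p pics; cat > h.py <<'E'
import numpy as np, cv2
from bench import bot
from scipy.spatial.transform import Rotation as R
def ray(c,uv,z):
    T=c["world_to_cam"]; Rm=T[:3,:3]; o=-Rm.T@T[:3,3]
    d=Rm.T@np.linalg.inv(c["mtx"])@np.array([uv[0],uv[1],1.])
    return o+d*(z-o[2])/d[2]
def proj(c,p):
    q=c["world_to_cam"]@np.r_[p,1]; q=c["mtx"]@q[:3]; return q[:2]/q[2]
def rot(s):
    q=s["tool_rot"]; return R.from_quat([q[1],q[2],q[3],q[0]])
def save(c,n): cv2.imwrite("pics/"+n,cv2.cvtColor(c["image"],cv2.COLOR_RGB2BGR))
E
python3 - <<'E'
from h import *
s=bot.observe(); print(s); print(rot(s).as_matrix().round(3))
for n in("scene","top"):
    c=bot.read_camera(n); save(c,n+".png"); np.savez(n+".npz",**c)
    T=c["world_to_cam"];print(n,-T[:3,:3].T@T[:3,3],T[:3,:3].round(2).tolist())
a=cv2.imread("pics/scene.png");b=cv2.imread("pics/top.png")
E
```

```text
{'t': 0.0, 'qpos': array([-1.53379851e+00,  2.59353216e-01,  1.53606022e+00, -3.32100864e-05,
        1.34803473e+00, -2.02775750e-01]), 'joint_velocities': array([-0.00046378, -0.00044816, -0.00020879, -0.00096559,  0.00095792,
       -0.00092837]), 'tau': array([ 2.64112296e-04, -4.46026826e+01, -2.90570515e+01, -1.59769238e-04,
        1.18739490e-02, -2.03703286e-05]), 'tool_pos': array([ 130.62126026, -533.74484387,  244.47836597]), 'tool_rot': array([-9.25909658e-04,  9.92821315e-01,  1.19603410e-01,  6.06768243e-05]), 'ft_force': array([-0.4008932 ,  0.81698999,  1.05080885]), 'ft_torque': array([-0.02425538, -0.00077319,  0.00846398]), 'gripper_force': 0.0, 'width': 85.2553792857155}
[[ 0.971  0.237 -0.   ]
 [ 0.237 -0.971  0.002]
 [ 0.    -0.002 -1.   ]]
scene [923.91754337 263.17583437 856.44016119] [[-0.68, 0.73, 0.01], [0.61, 0.57, -0.55], [-0.41, -0.37, -0.83]]
top [ 243.79969196  -81.01499213 1418.67708397] [[0.04, -1.0, 0.0], [-0.98, -0.04, -0.2], [0.2, 0.01, -0.98]]
```

View pics/top.png

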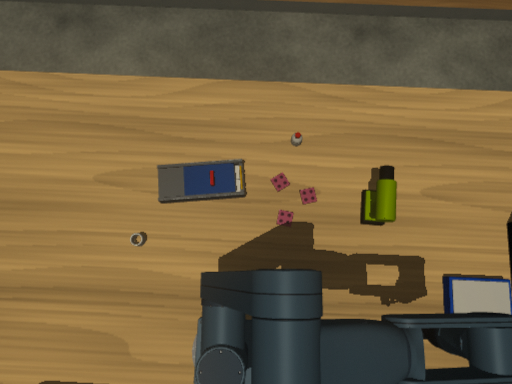

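View pics/scene.png

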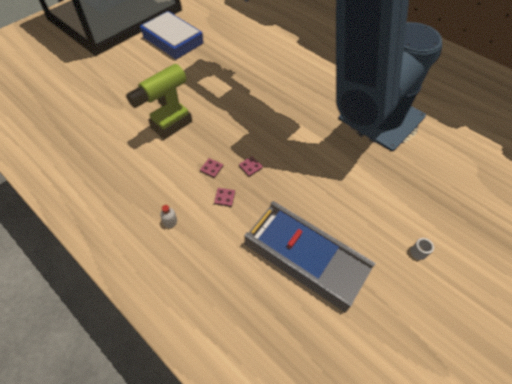

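The top view shows the caddy (158–245, 160–202), with its deck at the left (+y) and the red bar at (212,178). There are three pink tiles. The rightmost, at (308,195), is the target, and in the scene view it is at (212,168). The drill, coupling and bottle are clear of it.

```bash
cat > m.py <<'E'
from h import *
for n in("top","scene"):
    c=dict(np.load(n+".npz")); im=c["image"]; hsv=cv2.cvtColor(im,cv2.COLOR_RGB2HSV)
    def blobs(lo,hi,amin):
        m=cv2.inRange(hsv,lo,hi); k,l,st,ce=cv2.connectedComponentsWithStats(m)
        return [(ce[i],st[i,4],cv2.minAreaRect(np.argwhere(l==i)[:,::-1].astype(np.float32)),l==i) for i in range(1,k) if st[i,4]>=amin]
    print(n,"TILES")
    for ce,a,r,l in blobs((150,60,50),(176,255,255),25):
        # world rect of mask pixels on the top plane
        P=np.array([ray(c,p,12)[:2] for p in np.argwhere(cv2.dilate(l.astype(np.uint8),None)>0)[:,::-1]],np.float32)
        rr=cv2.minAreaRect(P); print(ce.round(1),a,rr, ray(c,ce,11)[:2].round(1))
    print("BAR")
    for ce,a,r,l in blobs((0,150,90),(6,255,255),10):
        P=np.array([ray(c,p,66)[:2] for p in np.argwhere(l)[:,::-1]],np.float32)
        print(ce.round(1),a,ray(c,ce,66)[:2].round(1),cv2.minAreaRect(P))
    print("BLUE")
    for ce,a,r,l in blobs((108,120,60),(125,255,255),300):
        P=np.array([ray(c,p,48.5)[:2] for p in np.argwhere(l)[:,::-1]],np.float32)
        print(ce.round(1),a,cv2.minAreaRect(P))
    print("YEL")
    for ce,a,r,l in blobs((20,140,120),(32,255,255),8): print(ce.round(1),a,ray(c,ce,44)[:2].round(1))
a=cv2.imread("pics/top.png")[120:260,120:330]; b=cv2.imread("pics/scene.png")[190:315,230:385]
a=cv2.resize(a,(798,532),interpolation=cv2.INTER_CUBIC); cv2.imwrite("pics/tc.png",a)
E
python3 m.py
```

```text
top TILES
[283.5 218.6] 52 ((435.7582092285156, -171.78085327148438), (34.43798065185547, 51.1389274597168), 1.5546507835388184) [ 437.4 -168.3]
BAR
[297.4 134.8] 21 [ 720.3 -203.4] ((721.2214965820312, -203.6792449951172), (14.70433235168457, 15.25600814819336), 48.308834075927734)
[211.5 177.6] 40 [557.2  80. ] ((557.4020385742188, 80.23784637451172), (45.780296325683594, 9.110564231872559), 10.666276931762695)
BLUE
[208.8 178.8] 1272 ((557.4757080078125, 90.5068130493164), (96.6933364868164, 166.1443328857422), 7.0619001388549805)
YEL
[240.5 177. ] 32 [568.6 -15.8]
[396.  205.5] 14 [ 493.9 -542. ]
scene TILES
[250.3 166.2] 183 ((442.0411071777344, -168.77053833007812), (57.49869918823242, 54.529850006103516), 82.30001831054688) [ 444.1 -167.1]
[211.6 167.5] 153 ((524.9463500976562, -245.4477996826172), (55.2069206237793, 53.331661224365234), 15.265031814575195) [ 524.4 -244.9]
[224.7 196.9] 173 ((569.35205078125, -146.98507690429688), (51.769962310791016, 48.9398078918457), 33.97443771362305) [ 569.3 -146.1]
[294.4 237.3] 52 ((535.7666015625, 71.02775573730469), (69.844970703125, 23.85944938659668), 7.456883430480957) [533.3  69.7]
BAR
[165.3 208.2] 33 [ 718.3 -203.5] ((717.5206298828125, -203.51882934570312), (18.18471908569336, 12.412213325500488), 50.421634674072266)
[294.3 238.1] 63 [560.5  83.7] ((560.0722045898438, 83.76936340332031), (47.67927551269531, 8.58141803741455), 6.4773173332214355)
BLUE
[302.  245.9] 1921 ((554.53515625, 94.53113555908203), (93.74847412109375, 161.93295288085938), 6.6009521484375)
YEL
[260.9 221.3] 61 [571.9 -12.2]
```

View pics/tc.png

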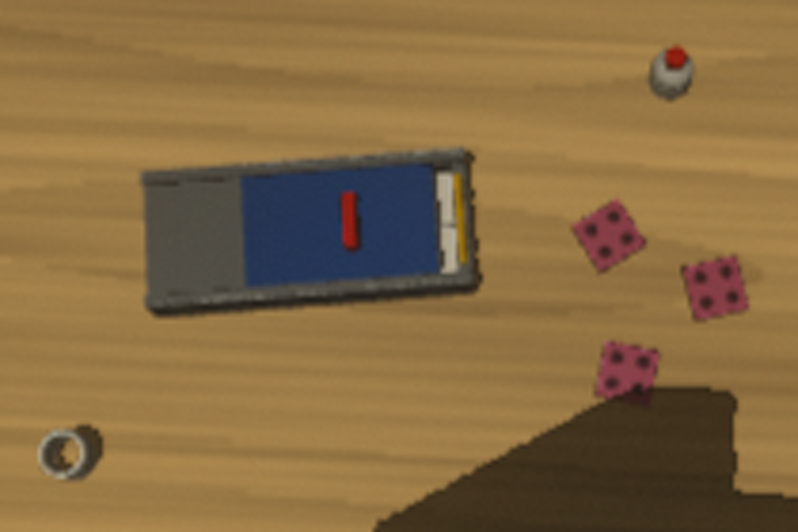

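```bash
cat >> h.py <<'E'
def rel(tcp,yaw,s=None):
    """shift (cm) in tool axes AFTER turning so tool x has world yaw (tool z down), and the turn"""
    s=s or bot.observe(); Rm=rot(s); xa=np.array([np.cos(yaw),np.sin(yaw),0]); z=np.array([0,0,-1.])
    G=R.from_matrix(np.c_[xa,np.cross(z,xa),z]); 
    print("turn",(Rm.inv()*G).as_rotvec().round(4),"shift cm",(G.inv().apply(np.array(tcp)-s["tool_pos"])/10).round(2))
E
python3 - <<'E'
from h import *
c=bot.read_camera("wrist");T=c["world_to_cam"];o=-T[:3,:3].T@T[:3,3]
print(o,T[:3,:3].round(2).tolist(),c["mtx"],ray(c,(256,192),0),rot(bot.observe()).inv().apply(o-bot.observe()["tool_pos"]))
rel([500,-225,245],.119); rel([545,30,245],.119)
E
```

```text
[ 195.47747182 -518.3740816   373.10104218] [[0.24, -0.97, -0.0], [-0.94, -0.23, 0.26], [-0.25, -0.06, -0.97]] [[290.23966557   0.         255.2751664 ]
 [  0.         290.23966557 193.12517868]
 [  0.           0.           1.        ]] [  98.85131541 -542.57216445    0.        ] [  66.71713636    0.16219773 -128.41358107]
turn [-0.0014 -0.0002  0.1208] shift cm [ 4.034e+01 -2.628e+01 -3.000e-02]
turn [-0.0014 -0.0002  0.1208] shift cm [ 4.784e+01 -5.107e+01 -3.000e-02]
```

Emit:
servo_tool(motion=[[0,0,0.12,0,0,0,1],[0,0,0,3.87,-2.18,0,1],[0,0,0,3.87,-2.18,0,1],[0,0,0,3.87,-2.18,0,1],[0,0,0,3.87,-2.18,0,1],[0,0,0,3.87,-2.18,0,1],[0,0,0,3.87,-2.18,0,1],[0,0,0,3.87,-2.18,0,1],[0,0,0,3.87,-2.18,0,1],[0,0,0,3.87,-2.18,0,1],[0,0,0,3.87,-2.18,0,1],[0,0,0,3.87,-2.18,0,1],[0,0,0,0,0,0,1],[0,0,0,0,0,0,1],[0,0,0,0,0,0,1]])

```text
t: 1.65
tool_pos: [523.8, -245.7, 245.0]
tool_rot: [-0.0, 0.998, 0.06, -0.001]
ft_force: [-0.0, -0.4, 0.2]
width: 85.2
gripper_force: 0.0
```

```bash
cat > tile.py <<'E'
from h import *
import sys
c=bot.read_camera("wrist"); save(c,sys.argv[1]); zt=float(sys.argv[2])
hsv=cv2.cvtColor(c["image"],cv2.COLOR_RGB2HSV); m=cv2.inRange(hsv,(150,60,50),(176,255,255)); m=cv2.morphologyEx(m,cv2.MORPH_CLOSE,np.ones((15,15)))
for ct in cv2.findContours(m,cv2.RETR_EXTERNAL,cv2.CHAIN_APPROX_NONE)[0]:
    if cv2.contourArea(ct)<1500: continue
    P=np.array([ray(c,p,zt)[:2] for p in ct[:,0]],np.float32); print(cv2.boundingRect(ct),cv2.minAreaRect(P))
E
python3 tile.py w1.png 12; python3 -c "
from h import *
s=bot.observe();print(s['t'],s['tool_pos'],s['ft_force'])
rel([558.5,81,245],.119)"
```

```text
(154, 96, 55, 55) ((569.0469970703125, -150.30006408691406), (48.5982666015625, 50.80778884887695), 33.52913284301758)
1.7 [ 523.67733102 -246.09255312  245.13731578] [-0.46502058 -0.12926415  0.07190524]
turn [-0.0001  0.0008 -0.0005] shift cm [ 7.340e+00 -3.206e+01  1.000e-02]
```

View pics/w1.png

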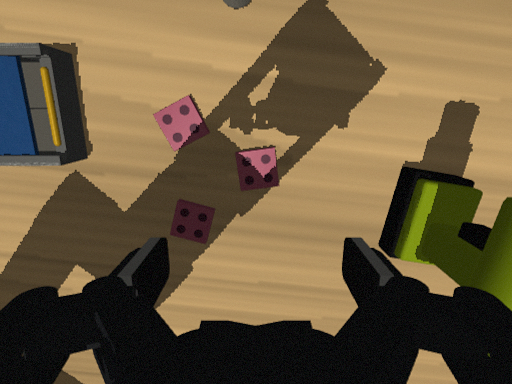

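The wrist view shows the target tile at (258,168), half in shadow. The decoys are at (181,123) and (193,221), and the caddy's end with the yellow ridge is at the left.

```bash
cat > t2.py <<'E'
from h import *
E
sed -i 's/(150,60,50)/(150,60,22)/; s/<1500/<1000/' tile.py; python3 tile.py w1b.png 12
```

```text
(170, 199, 44, 44) ((444.3040771484375, -170.79266357421875), (49.0711555480957, 51.757808685302734), 81.39840698242188)
(235, 147, 43, 43) ((524.4176025390625, -247.98486328125), (49.5557746887207, 49.21964645385742), 13.881378173828125)
(153, 96, 56, 55) ((569.1505126953125, -150.19932556152344), (49.03497314453125, 50.59486770629883), 33.71367645263672)
```

Emit:
servo_tool(motion=[[0,0,0,0.92,-4.0,0,1],[0,0,0,0.92,-4.0,0,1],[0,0,0,0.92,-4.0,0,1],[0,0,0,0.92,-4.0,0,1],[0,0,0,0.92,-4.0,0,1],[0,0,0,0.92,-4.0,0,1],[0,0,0,0.92,-4.0,0,1],[0,0,0,0.92,-4.0,0,1],[0,0,0,0,0,0,1],[0,0,0,0,0,0,1],[0,0,0,0,0,0,1]])

```text
t: 2.85
tool_pos: [559.4, 79.6, 245.4]
tool_rot: [0.0, 0.998, 0.059, -0.0]
ft_force: [0.7, 0.2, -0.3]
width: 85.2
gripper_force: 0.0
```

```bash
python3 - <<'E'
from h import *
c=bot.read_camera("wrist"); save(c,"w2.png"); np.savez("w2.npz",**c); s=bot.observe(); print(s["t"],s["tool_pos"])
hsv=cv2.cvtColor(c["image"],cv2.COLOR_RGB2HSV)
for nm,lo,hi,z in(("bar",(0,150,40),(6,255,255),68.5),("yel",(20,140,40),(32,255,255),44.5),("lid",(105,120,30),(125,255,255),48.5)):
    m=cv2.inRange(hsv,lo,hi)
    for ct in cv2.findContours(m,cv2.RETR_EXTERNAL,cv2.CHAIN_APPROX_NONE)[0]:
        if cv2.contourArea(ct)<100: continue
        P=np.array([ray(c,p,z)[:2] for p in ct[:,0]],np.float32); print(nm,cv2.boundingRect(ct),cv2.minAreaRect(P))
E
```

```text
2.9 [559.45636581  79.46681956 245.36483791]
bar (247, 154, 11, 47) ((560.2257690429688, 82.77641296386719), (50.46710968017578, 10.603968620300293), 6.8608479499816895)
yel (330, 138, 12, 70) ((570.9985961914062, -12.798152923583984), (81.05328369140625, 8.392778396606445), 6.990844249725342)
lid (165, 130, 155, 89) ((556.8063354492188, 92.7281723022461), (102.35880279541016, 170.48712158203125), 6.863856792449951)
```

View pics/w2.png

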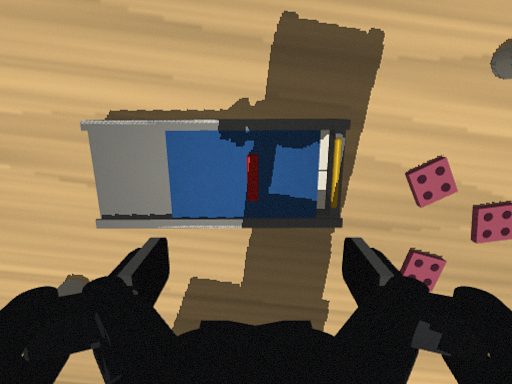

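The wrist view shows the bar at (252,177), the ridge at (337,173), and the lid ajar by about 29 mm. Next I descend onto the bar.

Emit:
servo_tool(motion=[[0,0,0,0.1,-0.3,3.5,0.6],[0,0,0,0,0,4,0.6],[0,0,0,0,0,4,0.6],[0,0,0,0,0,3.5,0.6],[0,0,0,0,0,2.0,0.6],[0,0,0,0,0,0.8,0.6],[0,0,0,0,0,0,0],[0,0,0,0,0,0,0],[0,0,0,0,0,0,0],[0,0,0,0,0,0,0],[0,0,0,0,0,0,0],[0,0,0,0,0,0,0]], grip_force=30)

```text
t: 4.1
tool_pos: [561.3, 84.1, 69.0]
tool_rot: [0.0, 0.998, 0.06, 0.002]
ft_force: [-0.6, -2.6, 7.0]
width: 11.1
gripper_force: 34.6
```

Emit:
servo_tool(motion=[[0,0,0,0,0,-0.1,0],[0,0,0,0,-0.5,0,0],[0,0,0,0,-1.4,0,0],[0,0,0,0,-1.7,0,0],[0,0,0,0,-1.7,0,0],[0,0,0,0,-1.7,0,0],[0,0,0,0,-1.7,0,0],[0,0,0,0,-1.7,0,0],[0,0,0,0,-1.7,0,0],[0,0,0,0,-0.8,0,0],[0,0,0,0,-0.4,0,0],[0,0,0,0,0,0,0],[0,0,0,0,0,0,0],[0,0,0,0,0,0,0]])

```text
t: 5.5
tool_pos: [545.0, 216.9, 69.0]
tool_rot: [-0.001, 0.998, 0.06, 0.001]
ft_force: [3.9, 1.7, 5.4]
width: 10.8
gripper_force: 34.4
```

Emit:
servo_tool(motion=[[0,0,0,0,0,0,0.6],[0,0,0,0,0,0,0.6],[0,0,0,0,0,-1,0.6],[0,0,0,0,0,-4,0.6],[0,0,0,0,0,-4,0.8],[0,0,0,0,0,-4,0.8],[0,0,0,0,3,-3.6,0.8],[0,0,0,0,4.5,0,0.8],[0,0,0,0,4.5,0,0.8],[0,0,0,0,4.5,0,0.8],[0,0,0,0,0,0,0.8],[0,0,0,0,0,0,0.8]])

```text
t: 6.7
tool_pos: [563.5, 51.6, 234.4]
tool_rot: [-0.0, 0.998, 0.058, -0.001]
ft_force: [-0.2, 1.2, 0.4]
width: 68.3
gripper_force: 0.0
```

```bash
python3 - <<'E'
from h import *
c=bot.read_camera("wrist"); save(c,"w3.png"); np.savez("w3.npz",**c); s=bot.observe(); print(s["t"],s["tool_pos"],s["ft_force"])
hsv=cv2.cvtColor(c["image"],cv2.COLOR_RGB2HSV)
for nm,lo,hi,z in(("bar",(0,150,40),(6,255,255),68.5),("yel",(20,140,40),(32,255,255),44.5)):
    m=cv2.inRange(hsv,lo,hi)
    for ct in cv2.findContours(m,cv2.RETR_EXTERNAL,cv2.CHAIN_APPROX_NONE)[0]:
        if cv2.contourArea(ct)<100: continue
        P=np.array([ray(c,p,z)[:2] for p in ct[:,0]],np.float32); print(nm,cv2.boundingRect(ct),cv2.minAreaRect(P))
u=np.array([np.cos(.12),np.sin(.12)]);v=np.array([-u[1],u[0]]);O=np.array([554.6,123.2])
for p in((-51,-133),(51,-133),(51,20),(-51,20)):
    w=O+u*p[0]+v*p[1]; q=proj(c,[*w,18]);print(p,w.round(1),q.round(1)); cv2.circle(c["image"],tuple(int(i) for i in q.round()),2,(0,255,0),-1)
cv2.imwrite("pics/w3d.png",cv2.resize(c["image"][60:300,100:420,::-1],(800,600)))
rel([524.4,-248,245],np.radians(13.9))
E
```

```text
6.75 [563.42262726  52.69821593 234.35839215] [-0.29511064  0.45977352  0.15186733]
bar (88, 157, 24, 48) ((544.392333984375, 211.2574462890625), (50.00547409057617, 19.296056747436523), 7.008843421936035)
yel (309, 139, 10, 73) ((570.7798461914062, -12.956937789916992), (82.1112289428711, 8.004679679870605), 6.969595432281494)
(-51, -133) [519.9 -14.9] [303.9 211.5]
(51, -133) [621.2  -2.7] [307.5 128.2]
(51, 20) [602.8 149.2] [175.7 128.6]
(-51, 20) [501.6 137. ] [181.8 211.9]
turn [-0.001   0.0008 -0.1239] shift cm [-11.01  28.25  -1.06]
```

View pics/w3d.png

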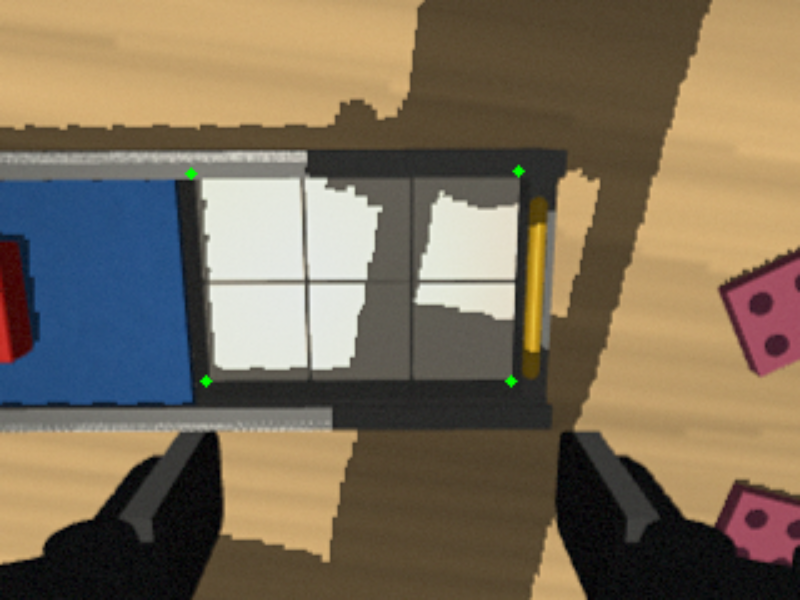

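The projected corner markers agree with the compartment's floor, and the lid is fully open. Now the tile.

Emit:
servo_tool(motion=[[0,0,-0.122,0,0,0,0.8],[0,0,0,-1.54,3.99,0,0.8],[0,0,0,-1.54,3.99,0,0.8],[0,0,0,-1.54,3.99,0,0.8],[0,0,0,-1.54,3.99,0,0.8],[0,0,0,-1.54,3.99,0,0.8],[0,0,0,-1.54,3.99,0,0.8],[0,0,0,-1.54,3.99,0,0.8],[0,0,0,0,0,4,0.8],[0,0,0,0,0,4,0.8],[0,0,0,0,0,4,0.8],[0,0,0,0,0,0,0.8],[0,0,0,0,0,0,0.8]])

```text
t: 8.05
tool_pos: [526.5, -243.0, 114.5]
tool_rot: [-0.001, 0.993, 0.122, -0.001]
ft_force: [0.8, 0.1, -0.0]
width: 68.3
gripper_force: 0.0
```

```bash
python3 tile.py w4.png 12; python3 -c "
from h import *
rel([524.4,-248,16],np.radians(13.9))"
```

```text
(230, 171, 61, 59) ((524.89208984375, -247.77488708496094), (50.27555847167969, 49.45575714111328), 13.982476234436035)
(108, 76, 87, 83) ((569.143310546875, -150.4785919189453), (48.956459045410156, 51.17709732055664), 33.60598373413086)
turn [ 0.0013 -0.0014  0.0008] shift cm [-0.4   0.32 10.  ]
```

Emit:
servo_tool(motion=[[0,0,0,-0.32,0.34,0,0.8],[0,0,0,0,0,3.5,0.8],[0,0,0,0,0,3.5,0.8],[0,0,0,0,0,2,0.8],[0,0,0,0,0,0.9,0.8],[0,0,0,0,0,0,0.8],[0,0,0,0,0,0,0],[0,0,0,0,0,0,0],[0,0,0,0,0,0,0],[0,0,0,0,0,0,0],[0,0,0,0,0,0,0]], grip_force=25)

```text
t: 9.2
tool_pos: [525.2, -249.5, 17.4]
tool_rot: [0.001, 0.993, 0.121, 0.001]
ft_force: [-0.1, -0.4, 6.2]
width: 48.9
gripper_force: 26.7
```

Emit:
servo_tool(motion=[[0,0,0,0,0,-1,0],[0,0,0,0,0,-3,0],[0,0,0,0,0,-4,0],[0,0,0,0,0,-4,0],[0,0,0.12,0,0,0,0],[0,0,0,0,0,0,0],[0,0,0,0,0,0,0]])

```text
t: 9.9
tool_pos: [523.3, -248.1, 135.2]
tool_rot: [-0.0, 0.998, 0.062, -0.0]
ft_force: [0.5, 0.3, -1.3]
width: 48.7
gripper_force: 26.4
```

```bash
python3 -c "
from h import *
s=bot.observe();print(s['width'],s['tool_pos'],s['ft_force'])
rel([540.8,46,137],.12,s)"
```

```text
48.7040170900207 [ 523.26904099 -248.08943921  135.15493952] [ 0.51676693  0.32434591 -1.34809645]
turn [-0.0008  0.0008  0.0046] shift cm [  5.26 -28.99  -0.18]
```

Emit:
servo_tool(motion=[[0,0,0,0.3,-2,0,0],[0,0,0,0.62,-3.4,0,0],[0,0,0,0.62,-3.4,0,0],[0,0,0,0.62,-3.4,0,0],[0,0,0,0.62,-3.4,0,0],[0,0,0,0.62,-3.4,0,0],[0,0,0,0.62,-3.4,0,0],[0,0,0,0.62,-3.4,0,0],[0,0,0,0.62,-2.2,0,0],[0,0,0,0.3,-1,0,0],[0,0,0,0,0,0,0],[0,0,0,0,0,0,0],[0,0,0,0,0,0,0]])

```text
t: 11.2
tool_pos: [543.6, 45.0, 135.1]
tool_rot: [0.0, 0.998, 0.06, -0.0]
ft_force: [0.4, -0.2, -0.7]
width: 49.3
gripper_force: 26.4
```

```bash
python3 -c "
from h import *
s=bot.observe();print(s['width'],s['tool_pos'],s['ft_force'])
rel([540.8,46,36],.12,s)"
```

```text
49.3226097515501 [543.63523071  45.02493064 135.06821663] [ 0.42559446 -0.18813078 -0.67344533]
turn [0.0002 0.0006 0.001 ] shift cm [-0.27 -0.13  9.91]
```

Emit:
servo_tool(motion=[[0,0,0,-0.2,0,2,0],[0,0,0,0,0,3,0],[0,0,0,0,0,2.5,0],[0,0,0,0,0,1.3,0],[0,0,0,0,0,0.5,0],[0,0,0,0,0,0.3,0],[0,0,0,0,0,0.2,0],[0,0,0,0,0,0,0]])

```text
t: 12.0
tool_pos: [542.5, 45.7, 38.0]
tool_rot: [0.0, 0.998, 0.061, 0.001]
ft_force: [-0.8, -0.0, -0.6]
width: 49.2
gripper_force: 26.4
```

Emit:
servo_tool(motion=[[0,0,0,0,0,0.1,0],[0,0,0,0,0,0.1,0],[0,0,0,0,0,0,0]])

```text
t: 12.3
tool_pos: [541.9, 45.9, 35.5]
tool_rot: [0.0, 0.998, 0.061, 0.0]
ft_force: [-0.8, -0.6, -0.7]
width: 48.8
gripper_force: 26.4
```

Emit:
servo_tool(motion=[[0,0,0,0,0,0.05,0],[0,0,0,0,0,0,0.72],[0,0,0,0,0,0,0.72],[0,0,0,0,0,0,0.72],[0,0,0,0,0,-1,0.72],[0,0,0,0,0,-2,0.72],[0,0,0,0,0,-2,0.72],[0,0,0,0,-2,-1,0],[0,0,0,0,-3,0,0],[0,0,0,0,0,0,0],[0,0,0,0,0,0,0],[0,0,0,0,0,0,0]])

```text
t: 13.5
tool_pos: [535.8, 95.0, 95.0]
tool_rot: [0.0, 0.998, 0.061, 0.0]
ft_force: [-0.5, 0.8, -0.0]
width: 0.1
gripper_force: 0.0
```

```bash
cat > cad.py <<'E'
from h import *
u=np.array([np.cos(.12),np.sin(.12)]);v=np.array([-u[1],u[0]]);O=np.array([554.6,123.2])
def cad(p): d=np.array(p[:2])-O; return np.array([d@u,d@v]).round(1)
if __name__=="__main__":
    import sys
    c=bot.read_camera("wrist"); save(c,sys.argv[1]); s=bot.observe(); print(s["t"],"tcp caddy",cad(s["tool_pos"]),s["tool_pos"][2],s["ft_force"].round(1))
    hsv=cv2.cvtColor(c["image"],cv2.COLOR_RGB2HSV); m=cv2.inRange(hsv,(150,60,22),(176,255,255)); m=cv2.morphologyEx(m,cv2.MORPH_CLOSE,np.ones((15,15)))
    for ct in cv2.findContours(m,cv2.RETR_EXTERNAL,cv2.CHAIN_APPROX_NONE)[0]:
        if cv2.contourArea(ct)<800: continue
        P=np.array([cad(ray(c,p,30)) for p in ct[:,0]],np.float32); print(cv2.boundingRect(ct),cv2.minAreaRect(P))
E
python3 cad.py w5.png
```

```text
13.55 tcp caddy [-22. -26.] 94.81717383439155 [-0.2  0.2  0.2]
(288, 177, 76, 70) ((-21.911983489990234, -74.67819213867188), (51.28725814819336, 50.60166931152344), 0.1290423423051834)
```

View pics/w5.png

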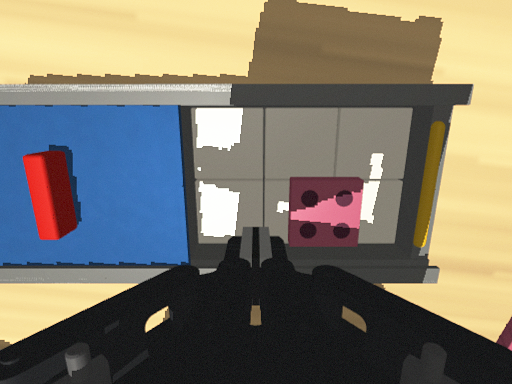

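The tile lies flat at caddy (-22,-75), pixel (325,212), square to the walls. I'll push it toward the end wall.

Emit:
servo_tool(motion=[[0,0,0,0,0,2,0],[0,0,0,0,0,2,0],[0,0,0,0,0,1.2,0],[0,0,0,0,0,0,0],[0,0,0,0,0.4,0,0],[0,0,0,0,0.4,0,0],[0,0,0,0,0.4,0,0],[0,0,0,0,0.4,0,0],[0,0,0,0,0.4,0,0],[0,0,0,0,0.4,0,0],[0,0,0,0,0.4,0,0],[0,0,0,0,0.4,0,0],[0,0,0,0,0.4,0,0],[0,0,0,0,0,0,0]])

```text
t: 14.95
tool_pos: [540.2, 59.1, 42.8]
tool_rot: [0.0, 0.998, 0.061, -0.0]
ft_force: [0.5, 0.5, -0.3]
width: -0.1
gripper_force: 0.0
```

```bash
python3 cad.py w6.png
```

```text
15.0 tcp caddy [-22.  -61.6] 42.74770770216455 [ 0.4  0.1 -0. ]
(268, 197, 98, 97) ((-23.350000381469727, -93.55000305175781), (49.900001525878906, 55.5), 90.0)
```

Emit:
servo_tool(motion=[[0,0,0,0,0.3,0,0],[0,0,0,0,0.3,0,0],[0,0,0,0,0.2,0,0],[0,0,0,0,0.1,0,0],[0,0,0,0,0.1,0,0],[0,0,0,0,0,0,0]])

```text
t: 15.6
tool_pos: [541.4, 49.7, 42.8]
tool_rot: [0.0, 0.998, 0.061, 0.0]
ft_force: [0.0, -0.1, -1.0]
width: -0.3
gripper_force: 0.0
```

Emit:
servo_tool(motion=[[0,0,0,0,0.1,0,0],[0,0,0,0,0.1,0,0],[0,0,0,0,0,0,0]])

```text
t: 15.9
tool_pos: [541.6, 47.7, 42.8]
tool_rot: [0.0, 0.998, 0.061, 0.0]
ft_force: [0.7, -0.7, -0.5]
width: 0.2
gripper_force: 0.0
```

```bash
python3 cad.py w7.png
```

```text
15.95 tcp caddy [-21.9 -73.4] 42.81999271856936 [-0.7 -0.1 -0.8]
(268, 197, 98, 80) ((-18.0, -105.0), (45.0, 50.0), 0.0)
```

Emit:
servo_tool(motion=[[0,0,0,0,0.1,0,0],[0,0,0,0,0.1,0,0],[0,0,0,0,0,0,0]])

```text
t: 16.25
tool_pos: [541.9, 45.7, 42.8]
tool_rot: [0.0, 0.998, 0.061, 0.0]
ft_force: [-1.1, -0.5, 0.0]
width: 0.1
gripper_force: 0.0
```

Emit:
servo_tool(motion=[[0,0,0,0,0.1,0,0],[0,0,0,0,0,0,0]])

```text
t: 16.45
tool_pos: [542.0, 44.7, 42.8]
tool_rot: [0.0, 0.998, 0.061, 0.0]
ft_force: [0.3, -1.0, -0.0]
width: 0.1
gripper_force: 0.0
```

Emit:
servo_tool(motion=[[0,0,0,0,0.1,0,0],[0,0,0,0,0,0,0]])

```text
t: 16.65
tool_pos: [542.0, 43.9, 42.8]
tool_rot: [-0.0, 0.998, 0.061, -0.0]
ft_force: [-0.1, 0.7, 0.2]
width: -0.0
gripper_force: 0.5
```

Emit:
servo_tool(motion=[[0,0,0,0,0.1,0,0],[0,0,0,0,0,0,0]])

```text
t: 16.85
tool_pos: [542.0, 43.7, 42.8]
tool_rot: [-0.001, 0.998, 0.061, -0.0]
ft_force: [-0.2, 4.2, 1.3]
width: 0.2
gripper_force: 2.4
```

```bash
python3 cad.py w8.png
```

```text
16.9 tcp caddy [-22.  -77.5] 42.79731264966453 [0.2 5.  1.6]
(267, 197, 99, 89) ((-20.892444610595703, -108.724853515625), (50.51372146606445, 50.14046859741211), 0.15319673717021942)
```

Emit:
servo_tool(motion=[[0,0,0,0,-0.3,0,0],[0,0,0,0,-0.3,0,0],[0,0,0,1.5,0,-1,0],[0,0,0,3,0,-1.5,0],[0,0,0,0,1.8,0,0],[0,0,0,0,1.8,0,0],[0,0,0,0,0,1.5,0],[0,0,0,0,0,1,0],[0,0,0,0,0,0,0],[0,0,0,0,0,0,0]])

```text
t: 17.9
tool_pos: [589.8, 18.5, 42.3]
tool_rot: [-0.0, 0.998, 0.061, -0.001]
ft_force: [0.6, -0.1, -0.8]
width: 0.3
gripper_force: 0.0
```

```bash
python3 cad.py w9.png
```

```text
17.95 tcp caddy [  22.9 -108.1] 42.80434885270984 [-0.1  0.3 -0.4]
(456, 246, 56, 91) ((-8.296951293945312, -240.75987243652344), (53.31406784057617, 29.829273223876953), 23.906360626220703)
```

Emit:
servo_tool(motion=[[0,0,0,-0.3,0,0,0],[0,0,0,-0.3,0,0,0],[0,0,0,-0.2,0,0,0],[0,0,0,-0.1,0,0,0],[0,0,0,-0.1,0,0,0],[0,0,0,0,0,0,0]])

```text
t: 18.55
tool_pos: [580.5, 17.4, 42.9]
tool_rot: [-0.0, 0.998, 0.061, 0.0]
ft_force: [0.1, -0.3, -0.3]
width: -0.1
gripper_force: 0.0
```

Emit:
servo_tool(motion=[[0,0,0,-0.1,0,0,0],[0,0,0,-0.1,0,0,0],[0,0,0,0,0,0,0]])

```text
t: 18.85
tool_pos: [578.4, 17.1, 42.7]
tool_rot: [-0.0, 0.998, 0.061, -0.0]
ft_force: [0.2, 0.1, 0.2]
width: 0.1
gripper_force: 0.0
```

Emit:
servo_tool(motion=[[0,0,0,-0.1,0,0,0],[0,0,0,0,0,0,0]])

```text
t: 19.05
tool_pos: [577.6, 17.0, 42.8]
tool_rot: [0.0, 0.998, 0.061, 0.0]
ft_force: [0.4, -0.8, 0.3]
width: 0.2
gripper_force: 0.0
```

Emit:
servo_tool(motion=[[0,0,0,-0.1,0,0,0],[0,0,0,0,0,0,0]])

```text
t: 19.25
tool_pos: [576.6, 16.8, 42.9]
tool_rot: [0.0, 0.998, 0.061, 0.0]
ft_force: [-0.1, -0.1, -0.4]
width: -0.3
gripper_force: 0.2
```

Emit:
servo_tool(motion=[[0,0,0,-0.1,0,0,0],[0,0,0,0,0,0,0]])

```text
t: 19.45
tool_pos: [575.6, 16.7, 42.9]
tool_rot: [0.0, 0.998, 0.061, 0.0]
ft_force: [-0.2, 0.3, -0.6]
width: -0.1
gripper_force: 0.2
```

Emit:
servo_tool(motion=[[0,0,0,-0.1,0,0,0],[0,0,0,0,0,0,0]])

```text
t: 19.65
tool_pos: [574.5, 16.6, 42.8]
tool_rot: [0.0, 0.998, 0.061, -0.0]
ft_force: [-1.0, -0.0, 0.8]
width: 0.2
gripper_force: 0.2
```

Emit:
servo_tool(motion=[[0,0,0,-0.1,0,0,0],[0,0,0,0,0,0,0]])

```text
t: 19.85
tool_pos: [574.1, 16.5, 43.0]
tool_rot: [0.0, 0.998, 0.061, 0.001]
ft_force: [1.9, 0.6, 0.4]
width: 0.1
gripper_force: 0.8
```

Emit:
servo_tool(motion=[[0,0,0,-0.1,0,0,0],[0,0,0,0,0,0,0]])

```text
t: 20.05
tool_pos: [573.7, 16.3, 43.3]
tool_rot: [0.0, 0.998, 0.061, 0.001]
ft_force: [4.2, 1.0, 1.2]
width: -0.0
gripper_force: 1.8
```

Emit:
servo_tool(motion=[[0,0,0,0.3,0,0,0],[0,0,0,0.7,0,0,0],[0,0,0,1,0,-2,0],[0,0,0,0,-2,-4,0],[0,0,0,-2,-2,-3,0.6],[0,0,0,0,-4,0,0.6],[0,0,0,0,0,0,0.6],[0,0,0,0,0,0,0.6],[0,0,0,0,0,0,0.6]])

```text
t: 20.95
tool_pos: [562.7, 95.3, 132.1]
tool_rot: [0.0, 0.998, 0.061, -0.001]
ft_force: [-0.1, 0.3, -0.1]
width: 51.5
gripper_force: 0.0
```

```bash
python3 cad.py w10.png; python3 -c "
import cv2;a=cv2.imread('pics/w10.png');cv2.imwrite('pics/w10c.png',a)"
```

```text
21.0 tcp caddy [  4.7 -29. ] 132.0455853889065 [ 0.4 -0.6  0. ]
(461, 304, 51, 38) ((-112.90792083740234, -252.1317138671875), (60.681129455566406, 29.439929962158203), 65.20364379882812)
(318, 202, 63, 58) ((-25.05046272277832, -107.91557312011719), (52.426971435546875, 51.97043228149414), 0.14395900070667267)
(481, 190, 31, 60) ((-17.488067626953125, -233.4267578125), (54.81978988647461, 24.39069175720215), 13.212756156921387)
```

View pics/w10.png

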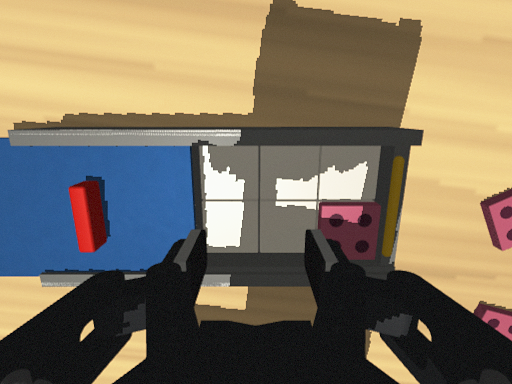

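The tile at (349,231) sits in the corner: caddy (-25,-108), turned 0.14°. I'll close the lid now.

Emit:
servo_tool(motion=[[0,0,0,-0.3,-2.3,0,0.6],[0,0,0,0,-4,0,0.6],[0,0,0,0,-4,0,0.6],[0,0,0,0,-2,0,0.6],[0,0,0,0,0,3,0.6],[0,0,0,0,0,2,0.6],[0,0,0,0,0,1.1,0.6],[0,0,0,0,0,0,0.6],[0,0,0,0,0,0,0],[0,0,0,0,0,0,0],[0,0,0,0,0,0,0],[0,0,0,0,0,0,0],[0,0,0,0,0,0,0]], grip_force=40)

```text
t: 22.3
tool_pos: [545.9, 217.1, 73.0]
tool_rot: [0.0, 0.998, 0.061, 0.001]
ft_force: [0.5, -3.7, 6.7]
width: 10.4
gripper_force: 41.3
```

Emit:
servo_tool(motion=[[0,0,0,0,0.6,0,0],[0,0,0,0,1.4,0,0],[0,0,0,0,1.7,0,0],[0,0,0,0,1.7,0,0],[0,0,0,0,1.7,0,0],[0,0,0,0,1.7,0,0],[0,0,0,0,1.7,0,0],[0,0,0,0,1.7,0,0],[0,0,0,0,1.4,0,0],[0,0,0,0,0.9,0,0],[0,0,0,0,0.5,0,0],[0,0,0,0,0,0,0]])

```text
t: 23.5
tool_pos: [564.3, 67.9, 73.1]
tool_rot: [0.0, 0.998, 0.06, 0.001]
ft_force: [-0.8, -1.6, 5.2]
width: 10.7
gripper_force: 41.3
```

Emit:
servo_tool(motion=[[0,0,0,0,0.3,0,0],[0,0,0,0,0.3,0,0],[0,0,0,0,0.3,0,0],[0,0,0,0,0.3,0,0],[0,0,0,0,0,0,0]])

```text
t: 24.0
tool_pos: [565.5, 57.8, 73.1]
tool_rot: [-0.001, 0.998, 0.061, 0.001]
ft_force: [-1.1, 3.7, 7.0]
width: 10.5
gripper_force: 41.5
```

Emit:
servo_tool(motion=[[0,0,0,0,0.2,0,0],[0,0,0,0,0.2,0,0],[0,0,0,0,0,0,0]])

```text
t: 24.3
tool_pos: [566.0, 53.2, 73.0]
tool_rot: [-0.0, 0.998, 0.061, 0.001]
ft_force: [0.0, 0.9, 6.3]
width: 10.7
gripper_force: 41.4
```

Emit:
servo_tool(motion=[[0,0,0,0,0.2,0,0],[0,0,0,0,0.2,0,0],[0,0,0,0,0,0,0]])

```text
t: 24.6
tool_pos: [566.1, 52.9, 73.0]
tool_rot: [-0.003, 0.998, 0.06, 0.001]
ft_force: [1.0, 15.5, 6.9]
width: 10.6
gripper_force: 41.5
```

Emit:
servo_tool(motion=[[0,0,0,0,0.2,0,0],[0,0,0,0,0,0,0]])

```text
t: 24.8
tool_pos: [566.0, 52.7, 72.9]
tool_rot: [-0.005, 0.998, 0.06, 0.001]
ft_force: [0.4, 22.2, 7.8]
width: 10.5
gripper_force: 41.6
```

Emit:
servo_tool(motion=[[0,0,0,0,-0.2,0,0],[0,0,0,0,-0.2,0,0],[0,0,0,0,0,0,0.5],[0,0,0,0,0,0,0.5],[0,0,0,0,0,0,0.5],[0,0,0,0,0,-1,0.5],[0,0,0,0,0,-4,0.5],[0,0,0,0,0,-4,0.5],[0,0,0,-2,0,-4,0.5],[0,0,0,-2,0,-4,0.5],[0,0,0,0,0,0,0.5],[0,0,0,0,0,0,0.5]])

```text
t: 26.0
tool_pos: [526.1, 45.5, 243.5]
tool_rot: [0.0, 0.998, 0.061, 0.002]
ft_force: [-0.8, -1.2, -0.9]
width: 42.9
gripper_force: 0.0
```

```bash
python3 - <<'E'
from cad import *
c=bot.read_camera("wrist"); save(c,"w11.png"); s=bot.observe(); print(s["t"],s["tool_pos"],s["ft_force"])
hsv=cv2.cvtColor(c["image"],cv2.COLOR_RGB2HSV)
for nm,lo,hi,z in(("bar",(0,150,40),(6,255,255),68.5),("lid",(105,120,30),(125,255,255),48.5)):
    m=cv2.inRange(hsv,lo,hi)
    for ct in cv2.findContours(m,cv2.RETR_EXTERNAL,cv2.CHAIN_APPROX_NONE)[0]:
        if cv2.contourArea(ct)<100: continue
        P=np.array([cad(ray(c,p,z)) for p in ct[:,0]],np.float32); print(nm,P.min(0),P.max(0))
E
```

```text
26.05 [525.59502101  45.68413381 241.95115322] [-1.24422344 -0.35036969 -0.04352561]
bar [-24.1 -75.9] [ 23.2 -65.5]
lid [ -52.  -145.3] [49.6 24.9]
```

View pics/w11.png

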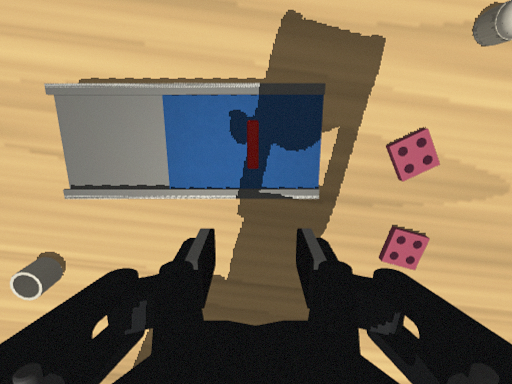

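The lid's front edge is at caddy y -145, flush with the caddy's end at pixel column 322. The bar is at y -70.7, so the lid is home. The gripper is clear of everything.

```bash
python3 -c "
from bench import bot
print(bot.close_job())"
```

```text
the job is handed in; nothing more can be done
None
```

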